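Close the ring moulds

ROBOT

A 6-joint arm with a two-finger parallel gripper is mounted at the origin on the work surface. World frame = base frame: x ahead of the robot, y to its left, z up, the work surface at z = 0. Lengths are in m, angles in degrees, forces in N, time in s.
With the tool pointing down it reaches from about 0.375 to 0.9 m from the base axis. Payload 3.1 kg.
Tool frame: the origin (TCP) lies on the centre line of the jaws, within the pads' length; the fingertips stand 8 mm ahead of it and the grasp point (between the pads) lies 11 mm behind it; z points along the fingers, y is the line along which they close (so a half turn about z gives the same grasp; the last joint's range is limited). The gripper opens to 87 mm and grips with 3 to 60 N. Pads are 19 mm wide; open, the fingers measure 117 mm over their backs; the gripper's body (75 mm by 190 mm) begins 51 mm behind the grasp point.
Start: joints at [-85.8, 30.224, 82.088, -0, 67.689, -10.227], TCP at [0.156, -0.605, 0.231] pointing down, gripper open.
Joint ranges: [-176.69, 176.69], [-43.24, 126.21], [12.49, 139.97], [-82, 262], [0, 151.66], [-163.58, 163.58]. Speed limits (degrees/s): [159.86, 159.86, 180, 180, 180, 180].

INTERFACE

Orientations are given as a 3x3 rotation matrix whose columns are the frame's x, y, z axes.
In Python, from rig import * gives the robot as it stands.
- The arm moves only by the tool step_arm, never from a script. Its argument "targets" is a list of rows, each a list of 5 numbers: the opening, from -1 (shut) to 1 (fully open), then the shift along the world's x, y, z normalised to -1 to 1, where 1 is 0.25 m, then the turn about the world's z normalised to -1 to 1, where 1 is 180 degrees. In form: [[fingers, x, y, z, turn], ...]. A call has 1 to 20 rows; each row is the pose to reach, as a shift and turn from the pose commanded when the call began, turning the shorter way round; what a row does not reach only later rows make up. A row lasts 1/10 s, in which the tool goes at most 50 mm and 8.59 degrees, less where a joint would pass 70% of its speed; a pose out of reach is approached as far as the arm can. A call with a number of a shift or a turn outside -1 to 1 is refused whole. A call with a gripper value outside its range is refused whole. The fingers move at their own pace and stop on an object; the grip force is fixed at half the most. Time passes only in rows, so rows that repeat a pose let the fingers close. It gives the time, the measured TCP pose, the force, the opening and the grip force at its end, in the units of the state.
- read_state(): the state, without advancing time (a new reading comes with each control period).
- capture(name): name is "scene" or "side" or "wrist"; returns a dict with "color" (384x512x3 uint8, red, green, blue), "mtx" (3x3 intrinsics, pixels), "pose" (4x4, takes a point from camera to world coordinates). Camera axes: x right, y down, z forward; pixel columns grow to the right and rows downward; lengths in m; the calibration is good to about 2 mm. The wrist camera is an equidistant fisheye: a pixel r from the principal point sees the ray r / f radians off the axis. A picture is of the moment at which its call begins. There is no depth.
- hand_in(): hands the job in; it is judged then, once.
The state is a dict: "time_s": time; "joint_positions": joint angles; "qvel": joint speeds; "tau": joint torques, N m; "position": TCP position; "tcp_rot": TCP orientation; "force": force on the tool from outside, world axes, zero at the start; "moment": the same for the moment, N m; "opening": opening from 0.0 (shut) to 1.0 (fully open); "grasp_force": force on a finger pad.
Only numpy, scipy, OpenCV 4.12 (cv2) and the standard library are available. Lean on these libraries where they do the work, as an engineer would, in place of code of your own. Each camera call takes 0.05 s, during which the arm holds its last target. There are 200 camera calls.

TASK

The ring moulds have been emptied and cleaned, and now have to be closed for the next wax injection: take the stack of upper halves apart and put each one on the lower half of its own colour, gate end to gate end, pressed fully home on its locating studs. Leave the lower halves where they lie on the bench, and do not disturb the tin or the spray can.

Things in the scene. Friction and masses are not known exactly. Their poses are not given: they have to be found in the camera images.
- blue_upper: upper half of the blue ring mould: blue aluminium plate 76 x 48 x 18 mm (x, y, z), 0.17 kg, in the fanned stack, flat back up. Origin: centre of its underside, z up. The gate (wax inlet) is at its -x end, marked by a white stroke across the top. Underside flat with three square sockets 13 mm wide, 9 mm deep at (x, y) = (-26.5, 12.5), (-26.5, -12.5), (26.5, 0) mm: it closes only one way round
- yellow_upper: upper half of the yellow ring mould: yellow aluminium plate 76 x 48 x 18 mm (x, y, z), 0.17 kg, in the fanned stack, flat back up. Origin: centre of its underside, z up. The gate (wax inlet) is at its -x end, marked by a white stroke across the top. Underside flat with three square sockets 13 mm wide, 9 mm deep at (x, y) = (-26.5, 12.5), (-26.5, -12.5), (26.5, 0) mm: it closes only one way round
- red_upper: upper half of the red ring mould: red aluminium plate 76 x 48 x 18 mm (x, y, z), 0.17 kg, in the fanned stack, flat back up. Origin: centre of its underside, z up. The gate (wax inlet) is at its -x end, marked by a white stroke across the top. Underside flat with three square sockets 13 mm wide, 9 mm deep at (x, y) = (-26.5, 12.5), (-26.5, -12.5), (26.5, 0) mm: it closes only one way round
- green_upper: upper half of the green ring mould: green aluminium plate 76 x 48 x 18 mm (x, y, z), 0.17 kg, in the fanned stack, flat back up. Origin: centre of its underside, z up. The gate (wax inlet) is at its -x end, marked by a white stroke across the top. Underside flat with three square sockets 13 mm wide, 9 mm deep at (x, y) = (-26.5, 12.5), (-26.5, -12.5), (26.5, 0) mm: it closes only one way round
- blue_lower: lower half of the blue ring mould: blue aluminium plate 76 x 48 x 20 mm, 0.19 kg, loose, dark ring cavity up, gate at -x. Origin: centre of underside, z up. Steel studs 8 mm high (z 20 to 28), tapering from 11 to 5 mm across, at (-26.5, 12.5), (-26.5, -12.5), (26.5, 0) mm, enter the sockets if set on within 3 mm. Closed: the upper's origin is 20 mm above this one, axes alike
- yellow_lower: lower half of the yellow ring mould: yellow aluminium plate 76 x 48 x 20 mm, 0.19 kg, loose, dark ring cavity up, gate at -x. Origin: centre of underside, z up. Steel studs 8 mm high (z 20 to 28), tapering from 11 to 5 mm across, at (-26.5, 12.5), (-26.5, -12.5), (26.5, 0) mm, enter the sockets if set on within 3 mm. Closed: the upper's origin is 20 mm above this one, axes alike
- red_lower: lower half of the red ring mould: red aluminium plate 76 x 48 x 20 mm, 0.19 kg, loose, dark ring cavity up, gate at -x. Origin: centre of underside, z up. Steel studs 8 mm high (z 20 to 28), tapering from 11 to 5 mm across, at (-26.5, 12.5), (-26.5, -12.5), (26.5, 0) mm, enter the sockets if set on within 3 mm. Closed: the upper's origin is 20 mm above this one, axes alike
- green_lower: lower half of the green ring mould: green aluminium plate 76 x 48 x 20 mm, 0.19 kg, loose, dark ring cavity up, gate at -x. Origin: centre of underside, z up. Steel studs 8 mm high (z 20 to 28), tapering from 11 to 5 mm across, at (-26.5, 12.5), (-26.5, -12.5), (26.5, 0) mm, enter the sockets if set on within 3 mm. Closed: the upper's origin is 20 mm above this one, axes alike
- tin: bystander: open round tin, black outside, gold inside, 68 mm across, 34 mm high, loose. Origin: centre of its underside
- spray_can: bystander: white and orange mould-release spray can with a black cap, 51 mm across, 136 mm high, loose, standing. Origin: centre of its underside

How it is judged:
By the outcome, as a careful person would: the job done as asked, in the order asked, and still so for the second after the job is handed in, with the robot touching nothing.
It also fails if it takes over 115 s, if anything falls off the work surface, if the arm or the gripper's body presses on something with over 40 N, if the wrist force passes 120 N, or if a joint passes its speed limit or range.

## Working session

There is one attempt and no reset: what is moved stays moved. The work goes in short steps, Python scripts to look and compute and a tool call to move; the robot and the scene stay as the last step left them, time stands still between calls to the robot, and variables do not carry over. Pictures are saved under pics/ and viewed, at most 14 in all, crops included, and the job is handed in when it is done.

Besides the shell and the picture viewer there is one more tool, called after "Call:" as name([rows], argument=value, ...), one row to a line, values as JSON. step_arm: Moves the arm, as the interface text tells. Scaled input: -1 to 1 covers 0.25 m each way for a shift and 180 degrees each way for a turn. Its arguments: {"type":"object","properties":{"targets":{"type":"array","items":{"type":"array","items":{"type":"number"}}}},"required":["targets"]}

```bash
mkdir -p pics; ls; python3 - <<'E'
from rig import *
import cv2,numpy as np
s=read_state();print(s)
for n in("scene","side","wrist"):
    c=capture(n);cv2.imwrite(f"pics/{n}0.png",c["color"][...,::-1]);np.savez(f"{n}0.npz",**c);print(n,c["mtx"].round(1).tolist(),c["pose"].round(3).tolist())
a=cv2.imread("pics/scene0.png");b=cv2.imread("pics/side0.png")
E
```

```text
pics
{'time_s': 0.0, 'joint_positions': array([-8.58009136e+01,  3.02794773e+01,  8.21560828e+01, -1.16372824e-03,
        6.76883872e+01, -1.02281480e+01]), 'qvel': array([ 0.17246887,  0.02342595, -0.0331853 , -0.02447514,  0.02199795,
       -0.01935497]), 'tau': array([-1.18643416e-03, -4.40049076e+01, -1.76591814e+01,  6.33326964e-02,
        5.83714270e-02, -1.73566814e-04]), 'position': array([ 0.15568009, -0.60456688,  0.22956781]), 'tcp_rot': array([[ 9.68462948e-01,  2.49157554e-01, -1.77140656e-04],
       [ 2.49157349e-01, -9.68460617e-01,  2.15610395e-03],
       [ 3.65655837e-04, -2.13224269e-03, -9.99997660e-01]]), 'force': array([-0.81733347, -0.0492551 ,  0.11620746]), 'moment': array([-0.00811144,  0.02403972,  0.04856186]), 'grasp_force': 0.0, 'opening': 1.0030461713282979}
scene [[441.0, 0.0, 253.7], [0.0, 441.0, 189.8], [0.0, 0.0, 1.0]] [[-0.835, 0.469, -0.287, 0.878], [0.55, 0.7, -0.456, 0.537], [-0.014, -0.538, -0.843, 0.997], [0.0, 0.0, 0.0, 1.0]]
side [[448.6, 0.0, 254.5], [0.0, 448.6, 194.9], [0.0, 0.0, 1.0]] [[-0.915, -0.319, 0.248, 0.216], [-0.404, 0.705, -0.583, 0.816], [0.011, -0.633, -0.774, 1.089], [0.0, 0.0, 0.0, 1.0]]
wrist [[297.3, 0.0, 253.9], [0.0, 297.3, 194.6], [0.0, 0.0, 1.0]] [[0.248, -0.936, -0.25, 0.225], [-0.969, -0.24, -0.062, -0.587], [-0.002, 0.258, -0.966, 0.384], [0.0, 0.0, 0.0, 1.0]]
```

View pics/scene0.png

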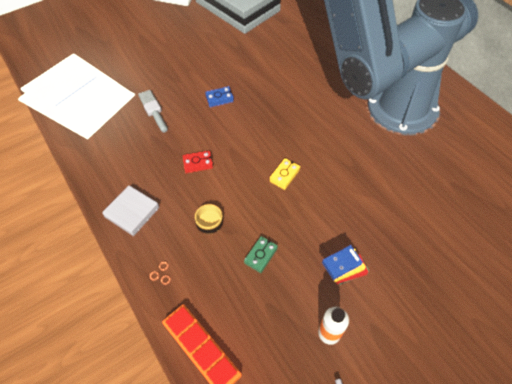

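View pics/side0.png

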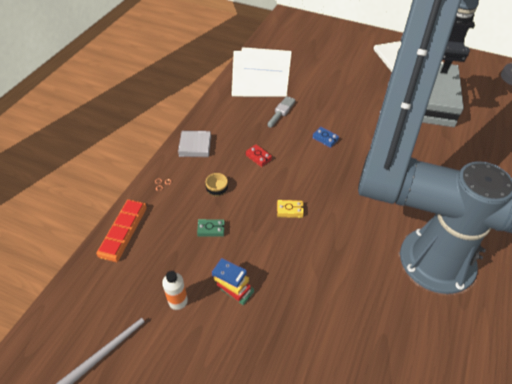

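The scene view shows the stack with blue on top at (345,263). The lowers are green (261,254), yellow (285,173), red (198,161) and blue (220,96), with the can at (333,325) and the tin at (208,217). The side view shows the stack at (232,280), in the order blue, yellow, red, green from the top, and the lowers at (211,228), (291,209), (259,155) and (325,137).

```bash
cat > h.py <<'E'
import cv2,numpy as np
HSV={"blue":[(100,110,50),(128,255,255)],"yellow":[(22,130,100),(34,255,255)],"green":[(60,70,30),(95,255,255)],"red":[(175,180,90),(3,255,255)]}
def ray(c,px,fish=False):
    K=c["mtx"];p=np.atleast_2d(px).astype(float);u=(p-K[:2,2])/[K[0,0],K[1,1]]
    if fish:
        r=np.linalg.norm(u,axis=1)+1e-12;d=np.c_[u*(np.sin(r)/r)[:,None],np.cos(r)]
    else: d=np.c_[u,np.ones(len(u))]
    d=d@c["pose"][:3,:3].T
    return c["pose"][:3,3],d/np.linalg.norm(d,axis=1)[:,None]
def plane(c,px,z,fish=False):
    o,d=ray(c,px,fish);return o+d*((z-o[2])/d[:,2])[:,None]
def tri(r1,r2):
    A=np.zeros((3,3));b=np.zeros(3)
    for o,d in(r1,r2):
        d=d[0];M=np.eye(3)-np.outer(d,d);A+=M;b+=M@o
    p=np.linalg.solve(A,b);gap=max(np.linalg.norm(np.cross(p-o,d[0])) for o,d in(r1,r2));return p,gap
def proj(c,P,fish=False):
    q=(np.atleast_2d(P)-c["pose"][:3,3])@c["pose"][:3,:3];K=c["mtx"]
    if fish:
        n=np.linalg.norm(q[:,:2],axis=1)+1e-12;u=q[:,:2]*(np.arctan2(n,q[:,2])/n)[:,None]
    else:u=q[:,:2]/q[:,2:]
    return u*[K[0,0],K[1,1]]+K[:2,2]
def mask(img,col):
    h=cv2.cvtColor(img,cv2.COLOR_RGB2HSV);lo,hi=[np.array(v) for v in HSV[col]]
    if lo[0]<=hi[0]:m=cv2.inRange(h,lo,hi)
    else:m=cv2.inRange(h,lo,np.r_[180,hi[1:]])|cv2.inRange(h,np.r_[0,lo[1:]],hi)
    return m
def blobs(img,col,amin=60):
    n,l,s,c=cv2.connectedComponentsWithStats(cv2.morphologyEx(mask(img,col),cv2.MORPH_CLOSE,np.ones((5,5))))
    return [(s[i,4],c[i].round(1),s[i,:4],l==i) for i in range(1,n) if s[i,4]>amin]
E
python3 - <<'E'
from h import *
S={n:dict(np.load(n+"0.npz")) for n in("scene","side")}
for n in S:
    for col in HSV:
        for a,c,b,_ in blobs(S[n]["color"],col):print(n,col,a,c,b,plane(S[n],c,.018)[0].round(3))
for k,(p,q) in dict(stacktopblue=((343,262),(231,272)),can_cap=((338,314),(171,276))).items():
    print(k,tri(ray(S["scene"],p),ray(S["side"],q)))
E
```

```text
scene blue 355 [219.1  96.3] [206  87  27  19] [ 0.447 -0.334  0.018]
scene blue 668 [340.5 262.2] [323 245  38  34] [0.486 0.293 0.018]
scene yellow 498 [284.  173.4] [270 159  30  30] [0.448 0.009 0.018]
scene yellow 289 [209.7 214.6] [200 205  21  24] [0.679 0.008 0.018]
scene yellow 107 [352.3 271.9] [335 264  30  17] [0.479 0.327 0.018]
scene green 612 [260.4 253.9] [245 237  32  35] [0.632 0.17  0.018]
scene red 497 [197.1 161.1] [183 151  30  22] [ 0.623 -0.158  0.018]
scene red 83 [355.2 275.7] [337 269  31  15] [0.479 0.338 0.018]
scene red 1923 [201.2 347.2] [167 308  69  76] [0.859 0.28  0.018]
side blue 257 [325.3 136.8] [313 128  25  19] [ 0.441 -0.33   0.018]
side blue 521 [229.  272.2] [212 259  34  27] [0.513 0.285 0.018]
side yellow 337 [289.7 207.7] [278 200  26  18] [0.442 0.011 0.018]
side yellow 90 [229.  285.7] [215 278  26  15] [0.495 0.321 0.018]
side green 404 [210.4 227.6] [198 220  26  16] [0.626 0.175 0.018]
side red 194 [255.8 154. ] [246 146  20  20] [ 0.626 -0.154  0.018]
side red 848 [120.5 227.3] [ 99 201  43  53] [0.864 0.281 0.018]
stacktopblue (array([0.49699777, 0.30477259, 0.06022102]), np.float64(0.001701321996352841))
can_cap (array([0.60472214, 0.40444261, 0.12790519]), np.float64(0.0013018305307822204))
```

View pics/wrist0.png

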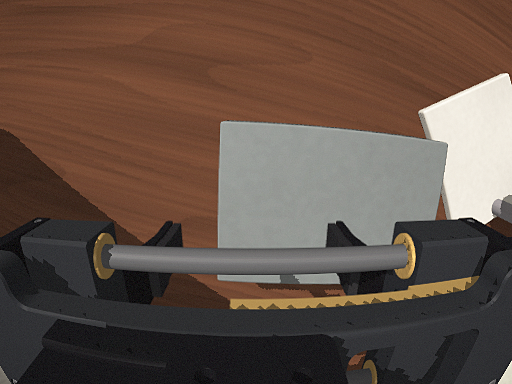

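The wrist view shows bare bench, a grey box and paper. The fingers cover everything below about row 210, so a target sits best straight under the camera, 71 mm out along tool x. Heading for the blue lower.

Call:
step_arm([
  [1,0.44,0.5,-0.16,0],
  [1,0.88,1,-0.32,0],
  [1,0.88,1,-0.32,0],
  [1,0.88,1,-0.32,0],
  [1,0.88,1,-0.32,0],
  [1,0.88,1,-0.32,0],
  [1,0.88,1,-0.32,0],
  [1,0.88,1,-0.32,0],
  [1,0.88,1,-0.32,0],
  [1,0.88,1,-0.32,0],
  [1,0.88,1,-0.32,0],
  [1,0.88,1,-0.32,0],
])

```text
time_s: 1.35
position: [0.3751, -0.3566, 0.1509]
tcp_rot: [[0.969, 0.247, 0.0], [0.247, -0.969, -0.001], [0.0, 0.001, -1.0]]
force: [-0.8, -0.1, 0.5]
opening: 1.0
grasp_force: 0.0
```

```bash
cat > snap.py <<'E'
import sys;from rig import *;from h import *
n=sys.argv[1];c=capture("wrist");np.savez(n+".npz",**c);cv2.imwrite(f"pics/{n}.png",c["color"][...,::-1])
s=read_state();print(round(s["time_s"],2),s["position"].round(4),"speed",abs(s["qvel"]).max().round(1),"yaw",np.degrees(np.arctan2(s["tcp_rot"][1,0],s["tcp_rot"][0,0])).round(2),s["joint_positions"].round(1),"F",s["force"].round(1),"open",round(s["opening"],3))
for col in HSV:
    for a,ce,b,_ in blobs(c["color"],col,300):print(col,a,ce,b,plane(c,ce,.02,True)[0].round(3))
E
python3 snap.py w_blue
```

```text
1.4 [ 0.3751 -0.3564  0.1508] speed 0.2 yaw 14.31 [-55.9  28.7 102.   -0.   49.3  19.8] F [ 0.2 -0.1 -0.1] open 0.997
blue 3860 [254.2 117.1] [213  72  83  92] [ 0.444 -0.34   0.02 ]
```

Call:
step_arm([
  [1,0.36,0.36,0,0],
  [1,0.72,0.72,0,0],
  [1,0.72,0.72,0,0],
  [1,0.72,0.72,0,0],
  [1,0.72,0.72,0,0],
  [1,0.72,0.72,0,0],
  [1,0.72,0.72,0,0],
  [1,0.72,0.72,0,0],
  [1,0.72,0.72,0,0],
])

```text
time_s: 2.3
position: [0.5546, -0.1767, 0.1505]
tcp_rot: [[0.969, 0.247, -0.001], [0.247, -0.969, 0.0], [-0.001, -0.0, -1.0]]
force: [-0.0, -0.2, -0.3]
opening: 0.998
grasp_force: 0.0
```

```bash
python3 snap.py w_red
```

```text
2.35 [ 0.5547 -0.1767  0.1505] speed 0.1 yaw 14.28 [-28.7  32.8  92.6  -0.   54.6  47.1] F [-0.  -0.6 -0.3] open 1.002
green 1353 [11.2 67.6] [ 0 35 26 67] [0.632 0.148 0.02 ]
```

Call:
step_arm([
  [1,-0.32,0.32,0,0],
  [1,-0.64,0.64,0,0],
  [1,-0.64,0.64,0,0],
  [1,-0.64,0.64,0,0],
  [1,-0.64,0.64,0,0],
  [1,-0.64,0.64,0,0],
  [1,-0.64,0.64,0,0],
  [1,-0.64,0.64,0,0],
  [1,-0.64,0.64,0,0],
])

```text
time_s: 3.25
position: [0.3974, -0.0166, 0.1507]
tcp_rot: [[0.969, 0.248, 0.002], [0.248, -0.969, -0.001], [0.002, 0.001, -1.0]]
force: [0.6, -0.6, 0.1]
opening: 1.001
grasp_force: 0.0
```

```bash
python3 snap.py w_yel
```

```text
3.3 [ 0.3971 -0.0164  0.1506] speed 0.6 yaw 14.34 [-18.6  21.6 118.3  -0.   40.   57.1] F [-0.1 -0.5 -0.4] open 1.001
blue 708 [ 6.  32.8] [ 0  8 20 70] [0.52  0.335 0.02 ]
blue 1195 [494.5 207.4] [473 181  39  52] [ 0.454 -0.327  0.02 ]
yellow 572 [241.6 143.3] [228 105  31  74] [0.439 0.006 0.02 ]
green 682 [22.2 73.3] [ 0 42 39 60] [0.47  0.285 0.02 ]
red 2412 [427.6  32.6] [395   0  65  69] [ 0.614 -0.155  0.02 ]
red 447 [15.8 64.1] [ 0 34 31 60] [0.48  0.301 0.02 ]
```

Call:
step_arm([
  [1,0.36,0.36,0,0],
  [1,0.68,0.68,0,0],
  [1,0.68,0.68,0,0],
  [1,0.68,0.68,0,0],
  [1,0.68,0.68,0,0],
  [1,0.68,0.68,0,0],
  [1,0.68,0.68,0,0],
  [1,0.68,0.68,0,0],
  [1,0.68,0.68,0,0],
])

```text
time_s: 4.2
position: [0.5647, 0.1536, 0.1503]
tcp_rot: [[0.969, 0.248, -0.002], [0.248, -0.969, -0.0], [-0.002, -0.0, -1.0]]
force: [-0.6, -0.0, 0.6]
opening: 1.001
grasp_force: 0.0
```

```bash
python3 snap.py w_grn
```

```text
4.25 [0.5649 0.1537 0.1505] speed 0.3 yaw 14.34 [ 4.3 33.1 92.1 -0.  54.9 80. ] F [-0.2  0.2  0.6] open 1.002
blue 1689 [ 87.4 201.9] [ 62 179  54  43] [0.506 0.331 0.02 ]
green 3810 [255.4 119.9] [225  79  61  84] [0.631 0.169 0.02 ]
red 821 [488.7 200.2] [465 173  47  57] [ 0.626 -0.139  0.02 ]
```

Call:
step_arm([
  [1,-0.26,0.26,0.1,0],
  [1,-0.52,0.52,0.2,0],
  [1,-0.52,0.52,0.2,0],
  [1,-0.52,0.52,0.2,0],
  [1,-0.52,0.52,0.2,0],
  [1,-0.52,0.52,0.2,0],
  [1,-0.52,0.52,0.2,0],
  [1,-0.52,0.52,0.2,0],
  [1,-0.52,0.52,0.2,0],
])

```text
time_s: 5.15
position: [0.4365, 0.2837, 0.2001]
tcp_rot: [[0.969, 0.247, -0.001], [0.247, -0.969, -0.0], [-0.001, 0.0, -1.0]]
force: [0.7, 0.4, -0.5]
opening: 1.001
grasp_force: 0.0
```

```bash
python3 snap.py w_stk; python3 - <<'E'
import cv2,numpy as np
r=lambda n:cv2.imread(f"pics/{n}.png")[:215]
cv2.imwrite("pics/m.png",cv2.resize(np.vstack([np.hstack([r("w_blue"),r("w_red")]),np.hstack([r("w_yel"),r("w_grn")])]),(800,336),interpolation=cv2.INTER_AREA))
E
```

```text
5.2 [0.4364 0.2839 0.2001] speed 0.4 yaw 14.32 [20.7 24.6 98.8 -0.  56.6 96.4] F [ 0.9 -1.   0.6] open 1.001
blue 3620 [247.5 117.7] [211  75  73  90] [0.503 0.308 0.02 ]
green 2347 [383.8  51. ] [360  21  49  63] [0.627 0.173 0.02 ]
```

View pics/m.png

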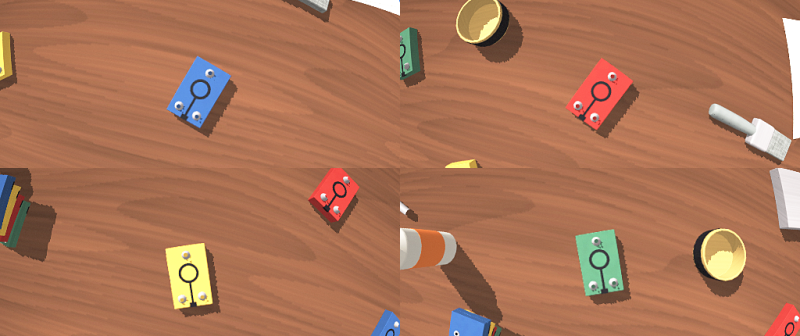

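View pics/w_stk.png

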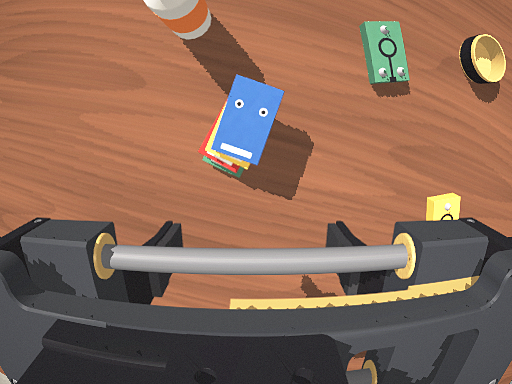

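The montage, at 0.78 scale in two columns, shows blue lower (199,92), red lower (600,94), yellow lower (189,276) and green lower (599,262). Each has its gate line towards the bottom of the image. The stack view shows blue upper at (247,118) with its white gate stroke at (236,151); yellow, red and green are fanned out below it at the lower left, and the can is at (180,20).

```bash
cat >> h.py <<'E'
HSV.update(red=[(172,110,90),(6,255,255)],yellow=[(20,80,120),(36,255,255)],green=[(60,60,50),(95,255,255)])
def plate(c,col,z,near,upper,dbg=None,bright=.85):
    """pose of a plate whose top face is at z, from a wrist picture: centre, yaw of its +x, size (mm)"""
    img=c["color"];K=c["mtx"];pc=proj(c,[*near,z],True)[0]
    yy,xx=np.mgrid[:384,:512];roi=((xx-pc[0])**2+(yy-pc[1])**2<75**2)&(yy<212)
    m=(mask(img,col)>0)&roi;v=img.max(2).astype(float)
    core=np.median(v[m&((xx-pc[0])**2+(yy-pc[1])**2<25**2)])
    m=(m&(v>bright*core)).astype(np.uint8)
    m=cv2.morphologyEx(m,cv2.MORPH_OPEN,np.ones((3,3)))
    n,l,s,ce=cv2.connectedComponentsWithStats(m);m=(l==1+s[1:,4].argmax()).astype(np.uint8)
    cs,_=cv2.findContours(cv2.morphologyEx(m,cv2.MORPH_CLOSE,np.ones((9,9))),cv2.RETR_EXTERNAL,cv2.CHAIN_APPROX_NONE);k=max(cs,key=cv2.contourArea)
    P=plane(c,k[:,0].astype(float),z,True)[:,:2]*1000
    (cx,cy),(w,h),a=cv2.minAreaRect(P.astype(np.float32))
    if w<h:w,h,a=h,w,a+90
    inside=cv2.fillPoly(np.zeros((384,512),np.uint8),[k],1)>0;sat=cv2.cvtColor(img,cv2.COLOR_RGB2HSV)[...,1]
    g=inside&((sat<60)&(v>190) if upper else (v<90))
    G=plane(c,np.c_[xx[g],yy[g]],z,True)[:,:2]*1000
    d=np.r_[np.cos(np.radians(a)),np.sin(np.radians(a))];t=(G-[cx,cy])@d
    tm=(t.min()+t.max())/2
    if tm>0:a+=180
    return np.array([cx,cy]),(a+180)%360-180,(round(w,1),round(h,1)),round(abs(tm),1)
E
python3 - <<'E'
from h import *
L=lambda n:dict(np.load(n+".npz"))
for n,col,nr in(("w_blue","blue",(.444,-.336)),("w_red","red",(.626,-.156)),("w_yel","yellow",(.445,.01)),("w_grn","green",(.631,.17))):
    for b in(.8,.9):print(col,b,plate(L(n),col,.02,nr,False,bright=b))
for b in(.8,.9):print("upper",plate(L("w_stk"),"blue",.072,(.497,.304),True,bright=b))
# height of blue upper: gate stroke in scene, side, wrist
c=L("w_stk");P=plane(c,(236,151),.072,True)[0];print(P)
S=[L("scene0"),L("side0")]
for s in S:
    q=proj(s,P)[0];print(q)
    h=cv2.cvtColor(s["color"],cv2.COLOR_RGB2HSV);yy,xx=np.mgrid[:384,:512]
    g=(np.hypot(xx-q[0],yy-q[1])<7)&(h[...,1]<90)&(h[...,2]>180);cc=(xx[g].mean(),yy[g].mean());print(g.sum(),cc,tri(ray(s,cc),ray(c,(236,151),True)))
# lower top height: blob centres, scene x side
for a,b,col in(((260.4,253.9),(210.4,227.6),"green"),((284,173.4),(289.7,207.7),"yellow"),((219.1,96.3),(325.3,136.8),"blue"),((197.1,161.1),(257,154.5),"red")):print(col,tri(ray(S[0],a),ray(S[1],b)))
E
```

```text
blue 0.8 (array([ 443.95547485, -339.21405029]), -16.12872314453125, (75.3, 47.4), np.float64(9.7))
blue 0.9 (array([ 443.95855713, -339.12890625]), -16.04901885986328, (75.3, 47.3), np.float64(9.6))
red 0.8 (array([ 621.13824463, -160.16291809]), -21.989288330078125, (76.1, 48.2), np.float64(10.2))
red 0.9 (array([ 621.15228271, -160.22140503]), -21.972808837890625, (75.9, 47.9), np.float64(10.2))
yellow 0.8 (array([444.4336853 ,   7.41145706]), 22.46491813659668, (76.0, 48.4), np.float64(8.6))
yellow 0.9 (array([444.4336853 ,   7.41145706]), 22.46491813659668, (76.0, 48.4), np.float64(8.6))
green 0.8 (array([630.61083984, 169.06970215]), 23.96073341369629, (75.0, 47.5), np.float64(8.5))
green 0.9 (array([630.56658936, 169.03601074]), 24.231689453125, (75.0, 47.5), np.float64(8.4))
upper (array([501.82061768, 307.34838867]), -5.141090393066406, (75.3, 47.8), np.float64(9.1))
upper (array([501.83508301, 307.3550415 ]), -5.1313323974609375, (75.3, 47.5), np.float64(9.1))
[0.47000042 0.30980887 0.072     ]
[354.30541992 254.74945155]
56 (np.float64(354.25), np.float64(254.66071428571428)) (array([0.47010852, 0.30973824, 0.07245237]), np.float64(7.60931852421008e-05))
[239.09601387 275.61668601]
36 (np.float64(239.11111111111111), np.float64(275.8888888888889)) (array([0.4698915 , 0.30987442, 0.07080228]), np.float64(5.1677618132370796e-05))
green (array([0.63020857, 0.16691557, 0.00735422]), np.float64(0.0012418975934618797))
yellow (array([0.44414356, 0.00406771, 0.00855435]), np.float64(4.707836028455067e-05))
blue (array([ 0.44288998, -0.34109319,  0.00861395]), np.float64(0.0010592626008460652))
red (array([ 0.62284574, -0.15761311,  0.01545891]), np.float64(0.0015731658236620163))
```

Sizes and heights agree: tops at 20 and 72 mm, plates about 76 x 48 mm. Picking blue at (501.8, 307.3), yaw -5.1.

Call:
step_arm([
  [1,0.13,0.05,-0.1,-0.05],
  [1,0.262,0.094,-0.2,-0.108],
  [1,0.262,0.094,-0.3,-0.108],
  [1,0.262,0.094,-0.4,-0.108],
  [1,0.262,0.094,-0.48,-0.108],
  [1,0.262,0.094,-0.52,-0.108],
  [1,0.262,0.094,-0.54,-0.108],
  [1,0.262,0.094,-0.54,-0.108],
  [-1,0.262,0.094,-0.54,-0.108],
  [-1,0.262,0.094,-0.54,-0.108],
  [-1,0.262,0.094,-0.54,-0.108],
  [-1,0.262,0.094,-0.54,-0.108],
  [-1,0.262,0.094,-0.54,-0.108],
  [-1,0.262,0.094,-0.54,-0.108],
  [-1,0.262,0.094,-0.5,-0.108],
  [-1,0.262,0.094,-0.4,-0.108],
  [-1,0.262,0.094,-0.2,-0.108],
  [-1,0.262,0.094,0,-0.108],
])

```text
time_s: 7.0
position: [0.5001, 0.3079, 0.2012]
tcp_rot: [[0.996, -0.087, -0.003], [-0.087, -0.996, -0.001], [-0.003, 0.001, -1.0]]
force: [1.8, -0.4, -2.0]
opening: 0.547
grasp_force: 30.0
```

```bash
python3 snap.py w1; python3 -c "
from rig import *;import cv2
c=capture('scene')['color'][130:330,200:512,::-1];d=capture('side')['color'][180:330,130:330,::-1]
cv2.imwrite('pics/s1.png',cv2.resize(d,(800,600)))"
```

```text
7.05 [0.5054 0.3102 0.211 ] speed 13.0 yaw -4.99 [ 20.7  28.7  88.6   0.   61.8 115.7] F [2.  0.5 3.2] open 0.546
blue 6011 [254.  210.3] [208 176  93  72] [0.462 0.311 0.02 ]
blue 1598 [253.8 284.4] [213 275  83  23] [0.359 0.321 0.02 ]
yellow 935 [463.2  30.6] [442   0  40  50] [0.684 0.008 0.02 ]
yellow 1045 [252.4 164.4] [229 152  49  24] [0.517 0.308 0.02 ]
yellow 1455 [462.1 196.4] [442 169  40  59] [0.452 0.017 0.02 ]
yellow 370 [348.6 258.7] [340 236  17  47] [0.384 0.194 0.02 ]
yellow 2291 [311.4 298. ] [158 283 285  27] [0.328 0.244 0.02 ]
green 2531 [360.2  62. ] [328  27  65  72] [0.629 0.173 0.02 ]
```

View pics/w1.png

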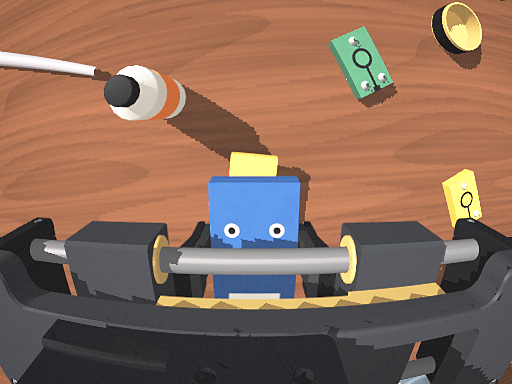

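Blue is in the jaws (opening 0.547, about 47.6 mm). Carrying it to its lower.

Call:
step_arm([
  [-1,-0.02,-0.2,0,0],
  [-1,-0.04,-0.4,0,0],
  [-1,-0.06,-0.6,0,0],
  [-1,-0.08,-0.8,0,0],
  [-1,-0.1,-1,0,-0.03],
])

```text
time_s: 7.65
position: [0.4743, 0.058, 0.1991]
tcp_rot: [[0.983, -0.182, -0.004], [-0.182, -0.983, 0.0], [-0.004, 0.0, -1.0]]
force: [1.3, -0.6, -2.2]
opening: 0.55
grasp_force: 30.0
```

Call:
step_arm([
  [-1,-0.02,-0.2,0,0],
  [-1,-0.04,-0.4,0,0],
  [-1,-0.06,-0.6,0,0],
  [-1,-0.08,-0.8,0,0],
  [-1,-0.1,-1,0,-0.03],
])

```text
time_s: 8.15
position: [0.4496, -0.1903, 0.1991]
tcp_rot: [[0.961, -0.275, -0.003], [-0.275, -0.961, 0.003], [-0.004, -0.002, -1.0]]
force: [0.9, -0.4, -2.8]
opening: 0.548
grasp_force: 30.0
```

Call:
step_arm([
  [-1,-0.01,-0.2,-0.1,0],
  [-1,-0.02,-0.4,-0.2,0],
  [-1,-0.03,-0.58,-0.4,0],
  [-1,-0.03,-0.58,-0.45,0],
  [-1,-0.03,-0.58,-0.45,0],
  [-1,-0.03,-0.58,-0.45,0],
  [-1,-0.03,-0.58,-0.45,0],
  [-1,-0.03,-0.58,-0.45,0],
])

```text
time_s: 8.95
position: [0.4446, -0.3334, 0.0894]
tcp_rot: [[0.963, -0.271, 0.001], [-0.271, -0.963, -0.001], [0.001, 0.001, -1.0]]
force: [0.3, -0.3, -1.5]
opening: 0.55
grasp_force: 30.0
```

```bash
python3 snap.py w2; cat > held.py <<'E'
import sys;from rig import *;from h import *
# held.py pic colour topAboveTCP tx ty tyaw tz : held plate's front edge in tool frame; shift to place
n,col,top=sys.argv[1],sys.argv[2],float(sys.argv[3]);c=dict(np.load(n+".npz"));s=read_state();R=s["tcp_rot"];p=s["position"]
m=mask(c["color"],col);m[:150]=0;m[:,:190]=0;m[:,320:]=0;n,l,st,ce=cv2.connectedComponentsWithStats(m);
b=l==1+st[1:,4].argmax()
cols=[x for x in range(512) if b[:,x].sum()>10]
ys=np.array([np.argmax(b[:,x]) for x in cols]);cols=np.array(cols)[4:-4];ys=ys[4:-4]
P=(plane(c,np.c_[cols,ys],p[2]+top,True)-p)@R*1000
f=np.polyfit(P[:,1],P[:,0],1);print("front edge x mm (38) %.1f tilt deg %.2f y range %.1f %.1f"%(np.median(P[:,0]),np.degrees(np.arctan(f[0])),P[:,1].min(),P[:,1].max()))
if len(sys.argv)>4:
    tx,ty,tyaw,tz=map(float,sys.argv[4:8]);yaw=np.degrees(np.arctan2(R[1,0],R[0,0]))
    d=(np.array([tx,ty,tz])-p*1000);print("shift mm",d.round(1),"norm",(d/250).round(4),"turn",((tyaw-yaw+180)%360-180).round(2),(((tyaw-yaw+180)%360-180)/180).round(4))
E
python3 held.py w2 blue 0.007 444 -339.2 -16.1 35
```

```text
9.0 [ 0.4447 -0.3335  0.0895] speed 0.2 yaw -15.72 [-48.4  36.6  98.9   0.   44.4  57.3] F [-0.   0.2 -2.6] open 0.548
blue 7087 [255.3 203.7] [208 157  93  91] [ 0.448 -0.335  0.02 ]
blue 1597 [253.8 284.4] [213 275  83  23] [ 0.378 -0.314  0.02 ]
yellow 357 [348.5 258.7] [340 236  17  47] [ 0.378 -0.4    0.02 ]
yellow 2405 [309. 299.] [158 283 278  26] [ 0.347 -0.358  0.02 ]
red 3437 [31.6 78.1] [ 6 37 52 83] [ 0.617 -0.171  0.02 ]
front edge x mm (38) 50.6 tilt deg 11.40 y range -21.4 20.3
shift mm [ -0.7  -5.7 -54.5] norm [-0.0028 -0.0227 -0.2181] turn -0.38 -0.0021
```

```bash
python3 - <<'E'
from rig import *;from h import *
w1=dict(np.load("w1.npz"));c=dict(np.load("w2.npz"));s=read_state();R=s["tcp_rot"];p=s["position"]
v=cv2.cvtColor(w1["color"],cv2.COLOR_RGB2HSV)
print(v[170:190,254].tolist())
for y in(176,178,180,182,184):
  print(y,[((plane(c,(x,y),p[2]+.007,True)-p)@R*1000)[0].round(1).tolist() for x in(212,254,296)])
E
```

```text
[[30, 102, 255], [30, 106, 255], [30, 104, 255], [30, 104, 255], [30, 104, 255], [30, 116, 255], [131, 43, 185], [108, 179, 182], [108, 156, 180], [108, 148, 201], [108, 149, 180], [109, 153, 173], [109, 150, 222], [108, 150, 238], [107, 147, 239], [108, 148, 236], [108, 151, 237], [108, 148, 238], [107, 147, 238], [107, 150, 237]]
176 [[41.5, -21.9, -6.9], [41.4, -0.5, -6.9], [41.5, 20.8, -6.9]]
178 [[40.5, -21.9, -7.0], [40.4, -0.5, -6.9], [40.4, 20.9, -6.9]]
180 [[39.4, -21.9, -7.0], [39.4, -0.5, -6.9], [39.4, 20.9, -6.9]]
182 [[38.4, -22.0, -7.0], [38.3, -0.5, -6.9], [38.3, 20.9, -6.9]]
184 [[37.4, -22.0, -7.0], [37.3, -0.5, -6.9], [37.3, 21.0, -6.9]]
```

The held plate is centred: its front top edge is at 38.4 mm against 38. Lowering it onto the studs.

Call:
step_arm([
  [-1,-0.003,-0.023,-0.08,-0.002],
  [-1,-0.003,-0.023,-0.16,-0.002],
  [-1,-0.003,-0.023,-0.18,-0.002],
  [-1,-0.003,-0.023,-0.195,-0.002],
  [-1,-0.003,-0.023,-0.205,-0.002],
  [-1,-0.003,-0.023,-0.215,-0.002],
  [-1,-0.003,-0.023,-0.225,-0.002],
  [-1,-0.003,-0.023,-0.234,-0.002],
  [-1,-0.003,-0.023,-0.236,-0.002],
  [-1,-0.003,-0.023,-0.236,-0.002],
])

```text
time_s: 10.0
position: [0.4436, -0.3403, 0.0317]
tcp_rot: [[0.96, -0.278, 0.001], [-0.278, -0.96, -0.001], [0.001, 0.001, -1.0]]
force: [-1.6, 2.6, 13.2]
opening: 0.547
grasp_force: 30.0
```

Call:
step_arm([
  [-1,0,0,-0.008,0],
  [-1,0,0,-0.008,0],
  [1,0,0,-0.004,0],
  [1,0,0,0,0],
  [1,0,0,0,0],
  [1,0,0,0,0],
  [1,0,0,0.1,0],
  [1,-0.1,0,0.28,0],
  [1,-0.2,0.08,0.46,0],
  [1,-0.28,0.08,0.46,0],
  [1,-0.28,0.08,0.46,0],
  [1,-0.28,0.08,0.46,0],
  [1,-0.28,0.08,0.46,0],
])

```text
time_s: 11.3
position: [0.3739, -0.3205, 0.1432]
tcp_rot: [[0.96, -0.279, -0.0], [-0.279, -0.96, 0.0], [-0.0, -0.0, -1.0]]
force: [0.0, -0.5, 0.8]
opening: 1.002
grasp_force: 0.0
```

```bash
python3 snap.py w3;python3 - <<'E'
from h import *
c=dict(np.load("w3.npz"))
for z in(.038,.046):print(z,plate(c,"blue",z,(.444,-.339),True))
E
```

```text
11.35 [ 0.3739 -0.3204  0.1431] speed 0.2 yaw -16.16 [-53.6  27.9 105.8   0.   46.3  52.5] F [ 0.1 -0.2  0.6] open 0.997
blue 4324 [253.7 113.6] [226  73  56  86] [ 0.446 -0.341  0.02 ]
yellow 1061 [ 10.9 207.5] [  0 175  33  59] [ 0.442 -0.015  0.02 ]
yellow 469 [405.9 255.5] [394 234  22  45] [ 0.253 -0.466  0.02 ]
red 2253 [57.8 28.2] [34  0 49 60] [ 0.611 -0.166  0.02 ]
0.038 (array([ 444.01748657, -339.8807373 ]), -16.430130004882812, (75.1, 47.3), np.float64(8.9))
0.046 (array([ 443.9671936 , -339.88223267]), -16.430091857910156, (72.8, 45.9), np.float64(8.7))
```

View pics/w3.png

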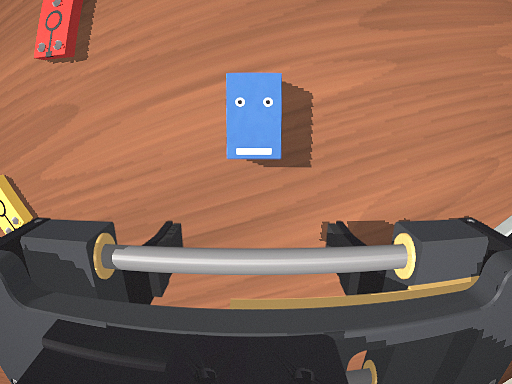

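Blue is closed: it measures 75 x 47 mm at 38 mm height, at the lower's own pose, with the gate stroke at the bottom of the image (254,152). Back to the stack for yellow.

Call:
step_arm([
  [1,0.05,0.2,0.05,0],
  [1,0.1,0.4,0.1,0],
  [1,0.15,0.6,0.16,0],
  [1,0.18,0.8,0.16,0],
  [1,0.2,1,0.16,0],
])

```text
time_s: 11.85
position: [0.4238, -0.0786, 0.1839]
tcp_rot: [[0.96, -0.279, 0.002], [-0.279, -0.96, -0.0], [0.002, -0.0, -1.0]]
force: [1.3, 0.0, 0.2]
opening: 0.998
grasp_force: 0.0
```

Call:
step_arm([
  [1,0.02,0.2,0,0],
  [1,0.04,0.4,0,0],
  [1,0.04,0.6,0,0],
  [1,0.04,0.8,0,0],
  [1,0.04,1,0,0],
])

```text
time_s: 12.35
position: [0.4323, 0.172, 0.1832]
tcp_rot: [[0.961, -0.278, -0.001], [-0.278, -0.961, -0.0], [-0.001, 0.0, -1.0]]
force: [0.9, -0.2, 0.4]
opening: 1.001
grasp_force: 0.0
```

Call:
step_arm([
  [1,0,0.2,0,0],
  [1,0,0.4,0,0],
  [1,0,0.6,0,0],
  [1,0,0.6,0,0],
  [1,0,0.6,0,0],
  [1,0,0.6,0,0],
  [1,0,0.6,0,0],
])

```text
time_s: 13.05
position: [0.4321, 0.3179, 0.1835]
tcp_rot: [[0.96, -0.28, -0.001], [-0.28, -0.96, -0.001], [-0.001, 0.001, -1.0]]
force: [-0.3, -0.8, 0.2]
opening: 1.001
grasp_force: 0.0
```

```bash
python3 snap.py w4;cat > pick.py <<'E'
import sys;from rig import *;from h import *
# pick.py pic colour topz x y  -> shift to pick
n,col,z,x,y=sys.argv[1],sys.argv[2],*map(float,sys.argv[3:6]);c=dict(np.load(n+".npz"))
P,a,wh,t=plate(c,col,z,(x,y),True);print(P.round(1),round(a,1),wh,t)
s=read_state();p=s["position"]*1000;R=s["tcp_rot"];yaw=np.degrees(np.arctan2(R[1,0],R[0,0]))
d=np.r_[P,z*1000-7]-p;print("norm",(d/250).round(4),"turn",round((a-yaw)/180,4))
E
python3 pick.py w4 yellow .054 .498 .31
```

```text
13.1 [0.4323 0.3179 0.1837] speed 0.4 yaw -16.3 [ 24.4  27.1  97.5  -0.   55.4 130.7] F [-0.2  0.6 -0.4] open 1.001
yellow 1837 [473.9 110.5] [449  78  50  68] [0.447 0.018 0.02 ]
yellow 3688 [242.  125.9] [213  86  59  84] [0.495 0.313 0.02 ]
yellow 477 [406.3 255.7] [394 234  22  45] [0.282 0.153 0.02 ]
green 499 [338.4   7.1] [316   0  50  22] [0.598 0.172 0.02 ]
red 345 [232.7 162.7] [215 118  49  57] [0.46  0.334 0.02 ]
[494.2 311.9] -10.5 (76.1, 48.3) 9.0
norm [ 0.2476 -0.0241 -0.5469] turn 0.0324
```

View pics/w4.png

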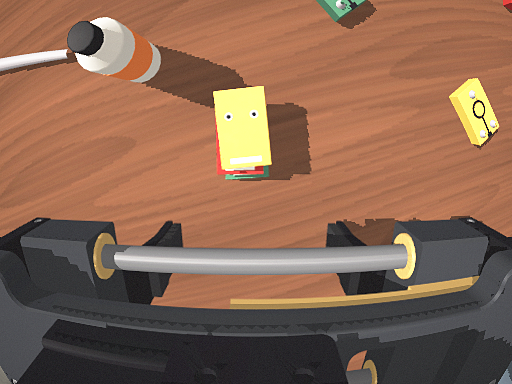

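Yellow upper sits at (242,126) with its gate stroke at (246,160); red and green edges show below it. Picking it.

Call:
step_arm([
  [1,0.1,-0.01,-0.15,0.032],
  [1,0.248,-0.024,-0.3,0.032],
  [1,0.248,-0.024,-0.42,0.032],
  [1,0.248,-0.024,-0.49,0.032],
  [1,0.248,-0.024,-0.53,0.032],
  [1,0.248,-0.024,-0.547,0.032],
  [1,0.248,-0.024,-0.547,0.032],
  [1,0.248,-0.024,-0.547,0.032],
  [-1,0.248,-0.024,-0.547,0.032],
  [-1,0.248,-0.024,-0.547,0.032],
  [-1,0.248,-0.024,-0.547,0.032],
  [-1,0.248,-0.024,-0.547,0.032],
  [-1,0.248,-0.024,-0.547,0.032],
  [-1,0.248,-0.024,-0.547,0.032],
  [-1,0.248,-0.024,-0.5,0.032],
  [-1,0.248,-0.024,-0.4,0.032],
  [-1,0.248,-0.12,-0.25,0.04],
])

```text
time_s: 14.8
position: [0.4931, 0.2907, 0.1211]
tcp_rot: [[0.988, -0.153, -0.003], [-0.153, -0.988, 0.0], [-0.003, 0.0, -1.0]]
force: [0.1, -0.1, -1.8]
opening: 0.548
grasp_force: 30.0
```

Call:
step_arm([
  [-1,-0.02,-0.2,0,0.04],
  [-1,-0.06,-0.4,0,0.08],
  [-1,-0.1,-0.6,0,0.12],
  [-1,-0.14,-0.8,0,0.16],
  [-1,-0.2,-0.98,-0.05,0.175],
  [-1,-0.2,-0.98,-0.1,0.175],
  [-1,-0.2,-0.98,-0.1,0.175],
  [-1,-0.2,-0.98,-0.1,0.175],
  [-1,-0.2,-0.98,-0.1,0.175],
  [-1,-0.2,-0.98,-0.1,0.175],
])

```text
time_s: 15.8
position: [0.4448, 0.0453, 0.097]
tcp_rot: [[0.923, 0.385, 0.002], [0.385, -0.923, -0.0], [0.001, 0.001, -1.0]]
force: [0.1, 0.2, -1.7]
opening: 0.553
grasp_force: 30.0
```

```bash
python3 snap.py w5;python3 held.py w5 yellow .007 444.4 7.4 22.5 30.5; python3 - <<'E'
from h import *
v=cv2.cvtColor(np.load("w5.npz")["color"],cv2.COLOR_RGB2HSV)
for x in (225,285):print(v[150:190,x].tolist())
E
```

```text
15.85 [0.4447 0.0453 0.097 ] speed 0.3 yaw 22.65 [ -8.6  30.6 114.1   0.   35.2  58.8] F [-0.3  0.9 -1.5] open 0.547
yellow 7554 [264.3 208.5] [208 174 119  75] [0.446 0.036 0.02 ]
yellow 4535 [288.5 293.7] [157 274 287  35] [ 0.378 -0.017  0.02 ]
green 1015 [30.5 84. ] [ 5 45 49 73] [0.473 0.285 0.02 ]
red 2470 [16.1 59.8] [ 0 19 46 91] [0.491 0.317 0.02 ]
red 2244 [493.9 125.8] [466  85  46  82] [ 0.61  -0.144  0.02 ]
front edge x mm (38) 41.9 tilt deg 0.89 y range -21.1 31.5
shift mm [ -0.3 -37.9 -66.5] norm [-0.0011 -0.1516 -0.2658] turn -0.15 -0.0008
[[10, 127, 156], [10, 133, 153], [10, 133, 153], [10, 133, 157], [10, 137, 158], [10, 130, 159], [10, 127, 156], [10, 132, 155], [10, 134, 156], [10, 136, 148], [10, 133, 148], [10, 132, 147], [11, 128, 147], [11, 132, 149], [10, 134, 146], [10, 138, 152], [10, 135, 153], [10, 134, 158], [10, 133, 163], [10, 135, 162], [11, 137, 158], [11, 136, 161], [10, 133, 159], [10, 136, 156], [8, 135, 153], [4, 129, 142], [30, 145, 255], [29, 144, 255], [27, 144, 255], [29, 136, 255], [28, 141, 255], [28, 144, 254], [27, 150, 254], [30, 109, 255], [30, 124, 255], [29, 129, 255], [30, 126, 255], [29, 129, 255], [30, 126, 255], [29, 128, 255]]
[[10, 134, 160], [10, 131, 167], [10, 136, 172], [11, 136, 171], [11, 136, 172], [10, 138, 174], [10, 137, 168], [10, 134, 162], [11, 139, 160], [10, 133, 163], [11, 137, 160], [11, 140, 164], [9, 133, 165], [11, 134, 167], [10, 137, 167], [11, 128, 171], [11, 134, 168], [10, 134, 164], [9, 130, 169], [10, 139, 162], [10, 128, 163], [10, 136, 161], [10, 135, 157], [7, 128, 145], [17, 163, 231], [29, 145, 255], [28, 141, 255], [28, 141, 255], [28, 141, 255], [29, 133, 255], [28, 137, 255], [28, 142, 255], [27, 147, 255], [30, 106, 255], [30, 123, 255], [30, 127, 255], [30, 126, 255], [30, 126, 255], [30, 127, 255], [30, 126, 255]]
```

The held yellow's front top edge is at row 182, so about 38 mm and centred. Placing it.

Call:
step_arm([
  [-1,-0.001,-0.152,-0.05,-0.001],
  [-1,-0.001,-0.152,-0.15,-0.001],
  [-1,-0.001,-0.152,-0.19,-0.001],
  [-1,-0.001,-0.152,-0.21,-0.001],
  [-1,-0.001,-0.152,-0.225,-0.001],
  [-1,-0.001,-0.152,-0.235,-0.001],
  [-1,-0.001,-0.152,-0.245,-0.001],
  [-1,-0.001,-0.152,-0.255,-0.001],
  [-1,-0.001,-0.152,-0.264,-0.001],
  [-1,-0.001,-0.152,-0.274,-0.001],
  [-1,-0.001,-0.152,-0.274,-0.001],
  [-1,-0.001,-0.152,-0.274,-0.001],
])

```text
time_s: 17.05
position: [0.4442, 0.0065, 0.0306]
tcp_rot: [[0.925, 0.38, 0.003], [0.38, -0.925, -0.001], [0.002, 0.002, -1.0]]
force: [-2.2, 1.7, 26.4]
opening: 0.547
grasp_force: 30.0
```

Call:
step_arm([
  [1,0,0,0.006,0],
  [1,0,0,0.006,0],
  [1,0,0,0.006,0],
  [1,0,0,0.006,0],
  [1,0,0,0.1,0],
  [1,0,0,0.3,0],
  [1,-0.03,0.1,0.48,-0.04],
  [1,-0.04,0.3,0.56,-0.08],
  [1,-0.06,0.5,0.56,-0.12],
  [1,-0.08,0.7,0.56,-0.14],
  [1,-0.08,0.9,0.56,-0.14],
  [1,-0.08,1,0.56,-0.14],
])

```text
time_s: 18.25
position: [0.4231, 0.2588, 0.1678]
tcp_rot: [[0.999, -0.049, -0.0], [-0.049, -0.999, 0.0], [-0.0, -0.0, -1.0]]
force: [0.5, -0.9, 0.3]
opening: 0.999
grasp_force: 0.0
```

Call:
step_arm([
  [1,0,0.2,0,0],
  [1,0,0.2,0,0],
  [1,0,0.2,0,0],
  [1,0,0.2,0,0],
  [1,0,0.2,0,0],
])

```text
time_s: 18.75
position: [0.4237, 0.3048, 0.1677]
tcp_rot: [[0.999, -0.052, -0.001], [-0.052, -0.999, -0.001], [-0.001, 0.001, -1.0]]
force: [-0.5, 0.6, -0.2]
opening: 1.001
grasp_force: 0.0
```

```bash
python3 snap.py w6; python3 pick.py w6 red .036 .488 .316; python3 -c "
from h import *
print(plate(dict(np.load('w6.npz')),'yellow',.038,(.4444,.0074),True))"
```

```text
18.8 [0.4239 0.3049 0.1678] speed 0.4 yaw -2.98 [ 23.5  27.5 100.4  -0.   52.2 116.4] F [ 0.7 -0.8 -0.1] open 1.001
yellow 2687 [483.8 160. ] [457 126  52  72] [0.444 0.008 0.02 ]
yellow 482 [406.3 255.3] [394 234  22  44] [0.326 0.119 0.02 ]
yellow 1843 [358.4 295.8] [230 277 246  33] [0.274 0.18  0.02 ]
green 1273 [372.   14.3] [343   0  59  36] [0.607 0.168 0.02 ]
green 352 [247.9 156.4] [213 104  57  72] [0.455 0.309 0.02 ]
red 3643 [237.1 126.1] [205  85  65  87] [0.486 0.319 0.02 ]
[485.2 318.4] -15.6 (76.1, 48.1) 9.2
norm [ 0.2451  0.0542 -0.5551] turn -0.07
(array([445.50454712,  17.3196907 ]), 22.089324951171875, (93.2, 83.5), np.float64(14.8))
```

View pics/w6.png

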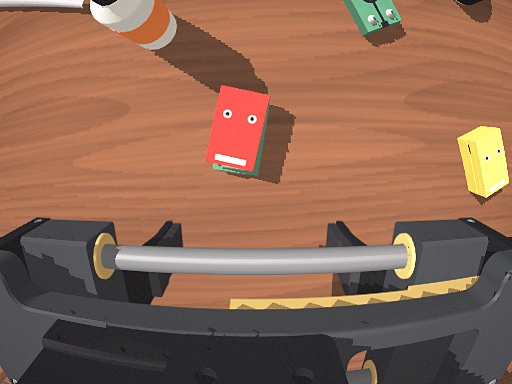

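Red upper is at (238,127), gate stroke (231,159), with only green beneath it. Yellow's pair is closed at (484,160). Picking red.

Call:
step_arm([
  [1,0.1,0.02,-0.15,-0.04],
  [1,0.245,0.054,-0.3,-0.07],
  [1,0.245,0.054,-0.42,-0.07],
  [1,0.245,0.054,-0.5,-0.07],
  [1,0.245,0.054,-0.54,-0.07],
  [1,0.245,0.054,-0.555,-0.07],
  [1,0.245,0.054,-0.555,-0.07],
  [1,0.245,0.054,-0.555,-0.07],
  [-1,0.245,0.054,-0.555,-0.07],
  [-1,0.245,0.054,-0.555,-0.07],
  [-1,0.245,0.054,-0.555,-0.07],
  [-1,0.245,0.054,-0.555,-0.07],
  [-1,0.245,0.054,-0.555,-0.07],
  [-1,0.245,0.054,-0.555,-0.07],
  [-1,0.245,0.054,-0.5,-0.07],
  [-1,0.245,0.054,-0.35,-0.07],
  [-1,0.245,-0.05,-0.2,-0.07],
])

```text
time_s: 20.5
position: [0.4851, 0.2957, 0.1189]
tcp_rot: [[0.965, -0.264, 0.0], [-0.264, -0.965, 0.001], [-0.0, -0.001, -1.0]]
force: [1.1, 0.4, -1.3]
opening: 0.546
grasp_force: 30.0
```

Call:
step_arm([
  [-1,0.04,-0.2,0,0],
  [-1,0.1,-0.4,0,0],
  [-1,0.16,-0.6,0,0],
  [-1,0.22,-0.8,0,-0.02],
  [-1,0.28,-1,0,-0.035],
])

```text
time_s: 21.0
position: [0.5526, 0.0515, 0.1188]
tcp_rot: [[0.928, -0.373, 0.001], [-0.373, -0.928, 0.0], [0.001, -0.0, -1.0]]
force: [1.2, 0.7, -2.0]
opening: 0.55
grasp_force: 30.0
```

Call:
step_arm([
  [-1,0.06,-0.16,0,0],
  [-1,0.12,-0.32,0,0],
  [-1,0.18,-0.48,-0.06,0],
  [-1,0.25,-0.64,-0.12,0],
  [-1,0.25,-0.64,-0.12,0],
  [-1,0.25,-0.64,-0.12,0],
  [-1,0.25,-0.64,-0.12,0],
  [-1,0.25,-0.64,-0.12,0],
])

```text
time_s: 21.8
position: [0.6143, -0.1052, 0.0885]
tcp_rot: [[0.929, -0.369, -0.0], [-0.369, -0.929, 0.0], [-0.0, -0.0, -1.0]]
force: [0.4, 0.5, -2.0]
opening: 0.548
grasp_force: 30.0
```

```bash
python3 snap.py w7;python3 held.py w7 red .007 621.1 -160.2 -22 30; python3 - <<'E'
from h import *
v=cv2.cvtColor(np.load("w7.npz")["color"],cv2.COLOR_RGB2HSV)
for x in (225,285):print(v[170:190,x].tolist())
E
```

```text
21.85 [ 0.6144 -0.1053  0.0886] speed 0.3 yaw -21.65 [-20.   40.5  88.7   0.   50.9  91.7] F [-0.3 -0.5 -1.1] open 0.543
yellow 329 [ 95.8 212.3] [ 66 180  54  45] [0.662 0.025 0.02 ]
yellow 387 [348.7 259.6] [340 236  16  48] [ 0.54  -0.164  0.02 ]
red 11168 [282.9 191.7] [208 125 142 123] [ 0.619 -0.131  0.02 ]
red 1706 [253.8 284.9] [213 275  83  24] [ 0.549 -0.079  0.02 ]
front edge x mm (38) 41.4 tilt deg 17.31 y range -21.8 28.2
shift mm [  6.7 -54.9 -58.6] norm [ 0.0266 -0.2197 -0.2343] turn -0.35 -0.0019
[[10, 133, 202], [10, 136, 201], [10, 133, 197], [10, 130, 202], [10, 131, 201], [12, 125, 200], [2, 171, 210], [1, 186, 207], [1, 179, 205], [1, 180, 235], [1, 185, 218], [1, 181, 214], [1, 184, 204], [1, 164, 255], [1, 160, 255], [1, 163, 255], [1, 162, 255], [1, 164, 255], [1, 162, 255], [1, 165, 255]]
[[2, 173, 255], [2, 172, 255], [2, 165, 255], [2, 173, 255], [2, 171, 255], [1, 165, 255], [1, 182, 226], [1, 184, 204], [1, 182, 203], [1, 178, 235], [1, 184, 216], [1, 182, 214], [1, 179, 212], [1, 160, 255], [2, 156, 255], [1, 163, 255], [2, 161, 255], [2, 158, 255], [1, 162, 255], [2, 157, 255]]
```

The red plate is centred (edge at row 183, about 37.8 mm). Placing it.

Call:
step_arm([
  [-1,0.015,-0.12,-0.02,-0.002],
  [-1,0.027,-0.22,-0.08,-0.002],
  [-1,0.027,-0.22,-0.15,-0.002],
  [-1,0.027,-0.22,-0.175,-0.002],
  [-1,0.027,-0.22,-0.19,-0.002],
  [-1,0.027,-0.22,-0.2,-0.002],
  [-1,0.027,-0.22,-0.21,-0.002],
  [-1,0.027,-0.22,-0.22,-0.002],
  [-1,0.027,-0.22,-0.23,-0.002],
  [-1,0.027,-0.22,-0.24,-0.002],
  [-1,0.027,-0.22,-0.24,-0.002],
  [-1,0.027,-0.22,-0.24,-0.002],
])

```text
time_s: 23.05
position: [0.6219, -0.1615, 0.0312]
tcp_rot: [[0.927, -0.376, 0.001], [-0.376, -0.927, -0.0], [0.001, -0.0, -1.0]]
force: [-3.9, 2.1, 14.1]
opening: 0.548
grasp_force: 30.0
```

Call:
step_arm([
  [-1,0,0,-0.01,0],
  [-1,0,0,-0.01,0],
  [1,0,0,-0.003,0],
  [1,0,0,-0.003,0],
  [1,0,0,-0.003,0],
  [1,0,0,-0.003,0],
  [1,0,0,0.1,0],
  [1,-0.1,0.04,0.28,0],
  [1,-0.2,0.08,0.46,0],
  [1,-0.26,0.1,0.46,0],
  [1,-0.26,0.1,0.46,0],
  [1,-0.26,0.1,0.46,0],
  [1,-0.26,0.1,0.46,0],
])

```text
time_s: 24.35
position: [0.5572, -0.1371, 0.1418]
tcp_rot: [[0.926, -0.377, -0.001], [-0.377, -0.926, 0.0], [-0.001, -0.0, -1.0]]
force: [0.7, 0.7, -0.2]
opening: 0.996
grasp_force: 0.0
```

```bash
python3 snap.py w8; python3 pick.py w8 red .038 .621 -.160
```

```text
24.4 [ 0.5572 -0.1371  0.1417] speed 0.2 yaw -22.13 [-25.   33.   94.2   0.   52.8  87.1] F [-0.  -1.4 -1.3] open 0.997
blue 1773 [452.6 200.2] [428 180  52  41] [ 0.463 -0.343  0.02 ]
yellow 493 [406.1 255.7] [394 234  22  45] [ 0.422 -0.269  0.02 ]
yellow 609 [173.6 298.6] [150 283  51  25] [ 0.476 -0.004  0.02 ]
green 875 [ 13.1 213.5] [  0 193  36  42] [0.648 0.159 0.02 ]
red 4513 [252.  117.5] [224  76  57  88] [ 0.623 -0.162  0.02 ]
[ 622.6 -161. ] -21.8 (75.8, 47.7) 9.3
norm [ 0.2616 -0.0954 -0.4427] turn 0.002
```

Call:
step_arm([
  [1,-0.06,0.19,0.02,0.02],
  [1,-0.12,0.38,0.04,0.04],
  [1,-0.18,0.57,0.06,0.06],
  [1,-0.24,0.76,0.08,0.06],
  [1,-0.3,0.95,0.08,0.06],
])

```text
time_s: 24.9
position: [0.482, 0.1022, 0.1626]
tcp_rot: [[0.98, -0.197, 0.001], [-0.197, -0.98, 0.0], [0.001, -0.0, -1.0]]
force: [1.7, 0.9, 0.6]
opening: 1.001
grasp_force: 0.0
```

Call:
step_arm([
  [1,-0.06,0.19,0,0],
  [1,-0.12,0.38,0,0],
  [1,-0.18,0.57,0,0],
  [1,-0.24,0.76,0,0],
  [1,-0.26,0.9,0,0],
  [1,-0.26,0.9,0,0],
  [1,-0.26,0.9,0,0],
  [1,-0.26,0.9,0,0],
  [1,-0.26,0.9,0,0],
])

```text
time_s: 25.8
position: [0.417, 0.3244, 0.1626]
tcp_rot: [[0.98, -0.198, -0.001], [-0.198, -0.98, -0.001], [-0.001, 0.001, -1.0]]
force: [0.4, -0.2, -0.0]
opening: 0.999
grasp_force: 0.0
```

```bash
python3 snap.py w9; python3 pick.py w9 green .018 .478 .32
```

```text
25.85 [0.4171 0.3245 0.1627] speed 0.2 yaw -11.44 [ 25.8  28.3  99.8  -0.   51.9 127.2] F [-0.2 -0.3 -0.1] open 1.0
yellow 2470 [492.3 118.9] [465  85  47  72] [0.446 0.012 0.02 ]
yellow 488 [406.2 255.4] [394 234  22  45] [0.296 0.158 0.02 ]
yellow 756 [416. 290.] [348 278 125  24] [0.237 0.141 0.02 ]
yellow 553 [303.3 301.8] [258 297  85  12] [0.265 0.294 0.02 ]
green 3240 [250.7 126.9] [227  91  49  76] [0.478 0.316 0.02 ]
[476.1 316.3] -11.7 (74.1, 47.2) 9.1
norm [ 0.2362 -0.0326 -0.6069] turn -0.0014
```

View pics/w9.png

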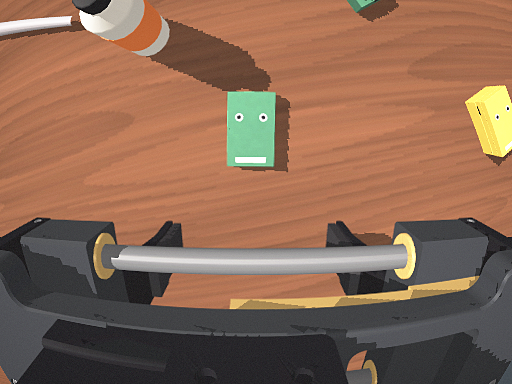

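Red is closed (75.8 x 47.7 mm at 38 mm). Green upper lies alone at (251,128), gate stroke (250,160). Picking it.

Call:
step_arm([
  [1,0.1,-0.015,-0.15,0],
  [1,0.236,-0.033,-0.3,-0.001],
  [1,0.236,-0.033,-0.45,-0.001],
  [1,0.236,-0.033,-0.54,-0.001],
  [1,0.236,-0.033,-0.59,-0.001],
  [1,0.236,-0.033,-0.607,-0.001],
  [1,0.236,-0.033,-0.607,-0.001],
  [1,0.236,-0.033,-0.607,-0.001],
  [-1,0.236,-0.033,-0.607,-0.001],
  [-1,0.236,-0.033,-0.607,-0.001],
  [-1,0.236,-0.033,-0.607,-0.001],
  [-1,0.236,-0.033,-0.607,-0.001],
  [-1,0.236,-0.033,-0.607,-0.001],
  [-1,0.236,-0.033,-0.607,-0.001],
  [-1,0.236,-0.033,-0.56,-0.001],
  [-1,0.236,-0.033,-0.4,-0.001],
  [-1,0.236,-0.12,-0.25,-0.001],
])

```text
time_s: 27.55
position: [0.4755, 0.2971, 0.1013]
tcp_rot: [[0.98, -0.197, 0.0], [-0.197, -0.98, 0.001], [-0.0, -0.001, -1.0]]
force: [1.7, 0.0, -1.1]
opening: 0.542
grasp_force: 30.0
```

Call:
step_arm([
  [-1,0.1,-0.12,0,0.04],
  [-1,0.2,-0.24,0,0.08],
  [-1,0.3,-0.36,0,0.12],
  [-1,0.4,-0.4,0,0.16],
  [-1,0.5,-0.4,0,0.199],
  [-1,0.5,-0.4,-0.05,0.199],
  [-1,0.5,-0.4,-0.05,0.199],
  [-1,0.5,-0.4,-0.05,0.199],
  [-1,0.5,-0.4,-0.05,0.199],
])

```text
time_s: 28.45
position: [0.5991, 0.1962, 0.0879]
tcp_rot: [[0.911, 0.412, -0.002], [0.412, -0.911, -0.0], [-0.002, -0.001, -1.0]]
force: [-0.2, 0.1, -2.1]
opening: 0.546
grasp_force: 30.0
```

```bash
python3 snap.py w10;python3 held.py w10 green .007 630.6 169.05 24.1 30; python3 - <<'E'
from h import *
v=cv2.cvtColor(np.load("w10.npz")["color"],cv2.COLOR_RGB2HSV)
for x in (225,285):print(v[172:190,x].tolist())
E
```

```text
28.5 [0.5995 0.1962 0.0882] speed 0.5 yaw 24.36 [ 8.  40.9 87.5  0.  51.6 73.6] F [-0.2  0.1 -1.3] open 0.543
yellow 1732 [468.1 201.3] [443 166  55  67] [0.688 0.013 0.02 ]
yellow 2982 [308. 299.] [156 283 289  26] [0.541 0.116 0.02 ]
green 9889 [274.8 196.1] [209 137 126 111] [0.615 0.186 0.02 ]
green 1612 [253.7 284.4] [213 274  83  24] [0.536 0.168 0.02 ]
front edge x mm (38) 41.4 tilt deg 17.42 y range -20.7 30.8
shift mm [ 31.1 -27.1 -58.2] norm [ 0.1243 -0.1085 -0.2327] turn -0.26 -0.0014
[[10, 127, 173], [10, 133, 173], [8, 142, 178], [23, 73, 153], [72, 90, 184], [72, 98, 185], [72, 95, 194], [72, 90, 181], [72, 94, 179], [71, 89, 172], [71, 94, 230], [70, 92, 218], [72, 95, 207], [72, 95, 205], [71, 95, 211], [72, 96, 208], [72, 92, 207], [72, 92, 206]]
[[72, 92, 202], [72, 97, 200], [71, 94, 199], [72, 96, 197], [71, 92, 183], [72, 92, 181], [72, 92, 183], [71, 91, 193], [70, 92, 178], [71, 95, 183], [72, 89, 183], [70, 92, 225], [71, 91, 204], [72, 92, 208], [73, 93, 203], [73, 93, 204], [73, 89, 203], [70, 92, 205]]
```

Call:
step_arm([
  [-1,0.08,-0.07,-0.04,-0.001],
  [-1,0.124,-0.108,-0.1,-0.001],
  [-1,0.124,-0.108,-0.15,-0.001],
  [-1,0.124,-0.108,-0.175,-0.001],
  [-1,0.124,-0.108,-0.19,-0.001],
  [-1,0.124,-0.108,-0.2,-0.001],
  [-1,0.124,-0.108,-0.21,-0.001],
  [-1,0.124,-0.108,-0.22,-0.001],
  [-1,0.124,-0.108,-0.23,-0.001],
  [-1,0.124,-0.108,-0.24,-0.001],
  [-1,0.124,-0.108,-0.245,-0.001],
  [-1,0.124,-0.108,-0.245,-0.001],
])

```text
time_s: 29.7
position: [0.6316, 0.1689, 0.0312]
tcp_rot: [[0.912, 0.41, 0.001], [0.41, -0.912, -0.0], [0.001, 0.0, -1.0]]
force: [-6.5, -0.8, 20.4]
opening: 0.547
grasp_force: 30.0
```

Call:
step_arm([
  [1,0,0,0,0],
  [1,0,0,0,0],
  [1,0,0,0,0],
  [1,0,0,0,0],
  [1,0,0,0.1,0],
  [1,-0.1,-0.04,0.28,0],
  [1,-0.2,-0.1,0.46,0],
  [1,-0.26,-0.12,0.48,0],
  [1,-0.26,-0.12,0.48,0],
  [1,-0.26,-0.12,0.48,0],
  [1,-0.26,-0.12,0.48,0],
])

```text
time_s: 30.8
position: [0.5671, 0.1389, 0.1455]
tcp_rot: [[0.912, 0.409, -0.001], [0.409, -0.912, 0.0], [-0.001, -0.0, -1.0]]
force: [0.0, 0.8, 0.3]
opening: 0.997
grasp_force: 0.0
```

```bash
python3 snap.py w11; python3 pick.py w11 green .038 .631 .169
```

```text
30.85 [0.567  0.1389 0.1453] speed 0.2 yaw 24.15 [ 2.8 33.4 92.6  0.  54.1 68.6] F [-0.3 -0.2  0.1] open 1.0
yellow 1912 [413.2 142.4] [385 102  58  67] [0.683 0.009 0.02 ]
yellow 2650 [348.2 296.7] [230 278 242  31] [ 0.496 -0.014  0.02 ]
green 4242 [252.8 115.2] [226  74  55  86] [0.633 0.169 0.02 ]
red 397 [492.3 222.1] [475 210  34  28] [ 0.657 -0.161  0.02 ]
[632.3 169. ] 23.6 (74.1, 47.0) 9.1
norm [ 0.2612  0.1204 -0.4573] turn -0.0029
```

Call:
step_arm([
  [1,-0.15,-0.13,0,0],
  [1,-0.3,-0.26,0,0],
  [1,-0.45,-0.39,0,0],
  [1,-0.6,-0.52,0.05,0],
  [1,-0.68,-0.65,0.1,0],
  [1,-0.68,-0.65,0.1,0],
  [1,-0.68,-0.65,0.1,0],
  [1,-0.68,-0.65,0.1,0],
  [1,-0.68,-0.65,0.1,0],
])

```text
time_s: 31.75
position: [0.3973, -0.023, 0.1712]
tcp_rot: [[0.912, 0.411, -0.0], [0.411, -0.912, 0.0], [-0.0, -0.001, -1.0]]
force: [0.4, -1.0, -0.2]
opening: 0.998
grasp_force: 0.0
```

```bash
python3 snap.py w12; python3 pick.py w12 yellow .038 .444 .007; python3 - <<'E'
from rig import *;from h import *
a=capture("scene")["color"];b=capture("side")["color"]
cv2.imwrite("pics/fin.png",np.hstack([a[60:330,120:470],b[90:330,110:350].repeat(1,0) if 0 else cv2.resize(b[90:330,110:350],(270,270))])[...,::-1])
v=np.vstack([np.load("w11.npz")["color"][:212],np.load("w12.npz")["color"][:212]]);cv2.imwrite("pics/fin2.png",v[...,::-1])
A=np.load("scene0.npz")["color"]
for n,(x,y,r) in dict(tin=(208,217,22),can=(333,325,28)).items():print(n,cv2.absdiff(a,A)[y-r:y+r,x-r:x+r].mean().round(2))
E
```

```text
31.8 [ 0.3972 -0.023   0.1712] speed 0.4 yaw 24.27 [-19.5  19.1 116.9   0.   44.   46.2] F [-0.3 -0.3 -0.2] open 0.999
yellow 3582 [246. 132.] [221  94  52  80] [0.445 0.007 0.02 ]
yellow 2311 [353.9 296.9] [230 277 241  32] [ 0.317 -0.2    0.02 ]
red 3104 [440.1  64.4] [403  28  74  71] [ 0.62  -0.161  0.02 ]
[444.6   6.4] 22.6 (76.2, 48.1) 9.1
norm [ 0.1895  0.1175 -0.5609] turn -0.0093
tin 2.9
can 2.75
```

View pics/fin.png

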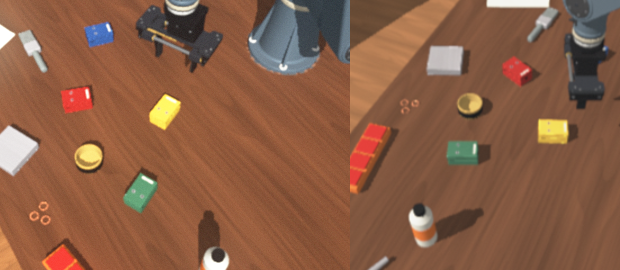

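View pics/fin2.png

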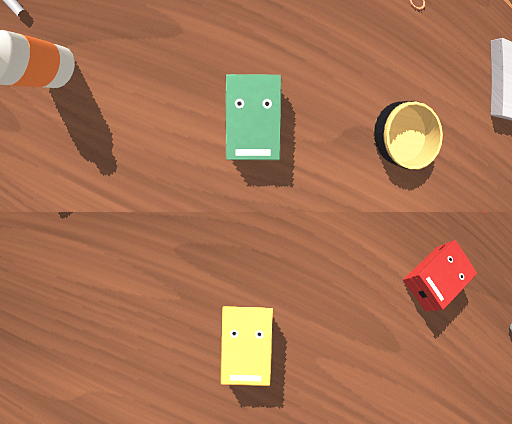

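All four pairs show as closed, with the gates matched: red, yellow, green and blue are at (76,99), (165,111), (141,191) and (99,34) in the first view. Every upper measures at 38 mm height, and the tin and can have not moved. The robot is clear.

```bash
python3 -c "
from rig import *
print(hand_in())"
```

```text
the job is handed in; nothing more can be done
None
```

All four upper halves are closed on the lower halves of their own colour, gate to gate and fully home; the lower halves shifted by no more than about 2 mm, the tin and spray can look unmoved, and the job is handed in at about 32 s.

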